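Stroke the specimen tray's lids shut

TASK

Close the four flip-up lids of the curved specimen tray with one slow stroke of a fingertip along the row, starting behind the orange lid and keeping the fingertip low over the row until the last lid has gone down, so that the lids shut one after another. Use a light touch: do not shift or pick up the tray, and leave the things standing around it alone. At the end all four lids lie fully shut.

Things in the scene. Friction and masses are not known exactly. Their poses are not given: they have to be found in the camera images.
- tray: White tray, loose (0.7 to 1.2 kg), any yaw: four wells (36 mm along the row, 40 mm across) on an arc of radius 120 mm bending to the tray's +y. Origin: on the bench below the row's middle, z up; there the row runs along +x. Row point at arc angle p: (120 sin p, 120 (1 - cos p)) mm, heading p; wells 0 to 3 at p = -0.5745, -0.1915, 0.1915, 0.5745 rad. Well rims 28 mm, shut lids' tops 31.5 mm high.
- well0 (a point): Centre of the top of well 0, the end one with the orange lid, where the stroke begins, at the height of the top of its shut lid (31.5 mm above the bench). The stroke runs from well 0 to well 3; wells are 46 mm apart along the arc.
- well1 (a point): The same point for well 1, next to the orange one (blue lid).
- well2 (a point): The same point for well 2 (blue lid).
- well3 (a point): The same point for well 3, the last one (blue lid).
- arc_centre (a point): Centre of curvature of the row, 120 mm from every well centre, 31.5 mm above the bench.
- lid0 (a joint): Angle of the orange lid in rad: 0 shut on its well, 1.57 upright, 1.85 its stop, leaning back open, where it starts or settles. Each lid: a plate reaching 33 mm from its hinge along the row, 38 mm wide, 3 mm thick, 12 g. Hinge: across the row, 30 mm above the bench, 18 mm before the well's centre (towards the start). Open, its top is 63 mm above the bench, leaning up to 9 mm towards the start.
- lid1 (a joint): Angle of the lid of well 1 (blue), as lid0. Every lid: a fingertip coming along the row from the start, 5 to 22 mm above the shut lids' tops, tips it forward past upright with under 1 N; it then drops shut by its own weight beneath the finger. Pushed the other way it only meets its stop.
- lid2 (a joint): Angle of the lid of well 2, as lid0 (blue).
- lid3 (a joint): Angle of the lid of well 3, as lid0 (blue).
- vial: Bystander: upright bottle with a blue cap, 28 mm across, 65 mm tall, near the centre of the row's arc. Origin: centre of its underside.
- dish: Bystander: closed glass dish, 60 mm across, 18 mm high, outside the bend. Origin: centre of its underside.
- pencil: Bystander: short red pencil, 97 mm long, 8 mm thick, lying flat outside the bend near the last well. Origin: under its middle; its x axis runs along it.
- jar: Bystander: amber jar with a white cap, 38 mm across, 50 mm tall, outside the bend near the orange lid. Origin: centre of its underside.
Mind the look-alikes: they are no part of the job. There is more than one size of the tray; the one meant has the size given above.

How it is judged (in metres and radians):
On the way, in this order (a step that is already met when the one before it is completed fails the run):
1. the orange lid is down (value of joint lid0 below 0.12 rad), for 0.1 s.
2. the second lid is down (value of joint lid1 below 0.12 rad), for 0.1 s.
3. the third lid is down (value of joint lid2 below 0.12 rad), for 0.1 s.
4. the last lid is down (value of joint lid3 below 0.12 rad), for 0.1 s.
At the end, for the whole second after the job is handed in: All four lids are shut (within 0.07 rad), and the tray stands flat within 15 mm of where it was (value of joint each of lid0, lid1, lid2, lid3 below 0.07 rad and distance of tray from where it was at the start of the episode below 0.015 m and angle between tray's own z axis and vertical below 0.05 rad); the robot touches nothing.
It fails at once if the tray is shifted by more than 15 mm, or lifted (distance of tray from where it was at the start of the episode above 0.015 m or height (world z) of tray above 0.008 m or angle between tray's own z axis and vertical above 0.1 rad).
It fails at once if the tray or a lid is pressed with more than 20 N (contact force between the fingers and tray above 20 N).
It fails at once if between the orange lid going down and the last one, the fingertip leaves the row (TCP more than 105 mm above the bench under the tray, or more than 35 mm to either side of the row's arc) (value of joint lid0 below 0.5 rad and value of joint lid3 above 0.5 rad and (z of the grasp point in the frame of tray above 0.105 m or horizontal distance between the grasp point and arc_centre above 0.155 m or horizontal distance between the grasp point and arc_centre below 0.085 m)).
It fails at once if a bystander (vial, dish, pencil, jar) is shifted by more than 10 mm (distance of any of vial, dish, pencil, jar from where it was at the start of the episode above 0.01 m).
It also fails if it takes over 40 s, if anything falls off the work surface, if the arm or the gripper's body presses on something with over 40 N, if the wrist force passes 120 N, or if a joint passes its speed limit or range.

ROBOT

A 6-joint arm with a two-finger parallel gripper is mounted at the origin on the work surface. World frame = base frame: x ahead of the robot, y to its left, z up, the work surface at z = 0. Lengths are in m, angles in degrees, forces in N, time in s.
With the tool pointing down it reaches from about 0.3 to 0.75 m from the base axis. Payload 8.5 kg.
Tool frame: the origin (TCP) lies between the finger pads, 19 mm behind the fingertips; this is the grasp point; z points along the fingers, y is the line along which they close (so a half turn about z gives the same grasp; the last joint's range is limited). The gripper opens to 85 mm and grips with 20 to 120 N. Pads are 22 mm wide; open, the fingers measure 114 mm over their backs; the gripper's body (76 mm by 85 mm) begins 54 mm behind the grasp point. The pads swing forward as they close: fully open they stand 13 mm farther back than shut.
Start: joints at [-89.628, 21.807, 74.336, -0, 83.858, -12.336], TCP at [0.121, -0.537, 0.25] pointing down, gripper open.
Joint ranges: [-178.18, 178.18], [-50.72, 133.34], [12.68, 142.11], [-81.47, 261.47], [9.98, 163.14], [-165.26, 165.26]. Speed limits (degrees/s): [136.94, 136.94, 180, 180, 180, 180].

INTERFACE

Orientations are given as a 3x3 rotation matrix whose columns are the frame's x, y, z axes.
In Python, from rig import observe, get_image, camera_params, close_job gives the robot as it stands.
- The arm moves only by the shell command python3 -m handwheel 'ROWS' [OPENING] [FORCE]. ROWS is JSON, a list of rows, each a list of 2 entries, a list of its own where there are three numbers: the shift along the tool's x, y, z as a fraction of full scale, then the turn, a rotation vector about the tool's x, y, z as a fraction of full scale. In form: [[[dx, dy, dz], [ax, ay, az]], ...]. A call has 1 to 10 rows; each row is the pose to reach, as a shift and turn from the pose commanded when the call began, along the tool's axes at that moment, turning the shorter way round; what a row does not reach only later rows make up. Full scale, the value 1, is 0.5 m for a shift and pi rad for a turn. A row lasts 1/10 s, in which the tool goes at most 50 mm and 8.59 degrees, less where a joint would pass 70% of its speed; a pose out of reach is approached as far as the arm can. A call with a number of a shift or a turn outside -1 to 1 is refused whole. A call with a gripper value outside its range is refused whole. OPENING is the opening, from 0 (shut) to 1 (fully open), set as the call begins (- or left out, the last holds). The fingers move at their own pace and stop on an object; FORCE is the grip in N (left out, the last holds). Time passes only in rows, so rows that repeat a pose let the fingers close. It gives the time, the measured TCP pose, the force, the opening and the grip force at its end, in the units of the state.
- observe(): the state, without advancing time (a new reading comes with each control period).
- get_image(name): name is "scene" or "top"; returns (picture, depth): 400x640x3 uint8, red, green, blue; 400x640 float32, m along the optical axis (not along the pixel's ray), 0 where there is no reading.
- camera_params(name): a dict with "K" (3x3 intrinsics, pixels), "k1" (the pictures are not rectified: a ray, as slopes to the right and down, at radius r is drawn at 1 + k1 r^2 times it, then the intrinsics apply), "R" (3x3) and "t" (3): a world point X has camera coordinates R X + t. Camera axes: x right, y down, z forward; pixel columns grow to the right and rows downward; lengths in m; the calibration is good to about 2 mm. A picture is of the moment at which its call begins. camera_params takes no time and is no camera call.
- close_job(): hands the job in; it is judged then, once.
The state is a dict: "time_s": time; "q": joint angles; "qvel": joint speeds; "joint_efforts": joint torques, N m; "position": TCP position; "tool_rot": TCP orientation; "ft_force": force on the tool from outside, world axes, zero at the start; "wrist_torque": the same for the moment, N m; "grip_width": finger opening in m; "gripper_force": force on a finger pad.
Only numpy, scipy, OpenCV 4.12 (cv2) and the standard library are available. Lean on these libraries where they do the work, as an engineer would, in place of code of your own. Each camera call takes 0.05 s, during which the arm holds its last target. There are 200 camera calls.

## Working session

There is one attempt and no reset: what is moved stays moved. The work goes in short steps, Python scripts to look and compute and a shell command to move; the robot and the scene stay as the last step left them, time stands still between calls to the robot, and variables do not carry over. Pictures are saved under pics/ and viewed, at most 10 in all, crops included, and the job is handed in when it is done.

```bash
mkdir -p pics; cat > h.py <<'E'
import numpy as np, cv2
from rig import *
def pix2w(name,uv,depth):
    c=camera_params(name);K=np.array(c["K"]);R=np.array(c["R"]);t=np.array(c["t"])
    d=np.array([c["k1"],0,0,0,0.])
    n=cv2.undistortPoints(np.array([[uv]],float),K,d)[0,0]
    return R.T@(np.array([n[0],n[1],1])*depth-t)
def pixz(name,uv,z):
    c=camera_params(name);R=np.array(c["R"]);t=np.array(c["t"])
    o=-R.T@t; p=pix2w(name,uv,1.0)-o
    return o+p*(z-o[2])/p[2]
E
python3 - <<'E'
from h import *
for n in("scene","top"):
    im,d=get_image(n);cv2.imwrite(f"pics/{n}.png",im[:,:,::-1]);np.savez(f"{n}.npz",im=im,d=d)
    print(n,camera_params(n))
s=observe();print(s["time_s"],s["position"],s["tool_rot"],s["grip_width"])
E
```

```text
scene {'K': array([[501.57406148,   0.        , 312.32099946],
       [  0.        , 501.57406148, 189.09562606],
       [  0.        ,   0.        ,   1.        ]]), 'k1': 0.03396374568803632, 'R': array([[ 0.19560071,  0.9805599 , -0.01557681],
       [ 0.74846312, -0.159528  , -0.64370318],
       [-0.63367447,  0.11425013, -0.76511671]]), 't': array([-0.11670958, -0.36212094,  1.20441736])}
top {'K': array([[398.68261468,   0.        , 312.61945592],
       [  0.        , 398.68261468, 202.99675386],
       [  0.        ,   0.        ,   1.        ]]), 'k1': -0.09480773617177257, 'R': array([[ 3.06280808e-02, -9.99530844e-01,  1.11742440e-04],
       [-9.76427725e-01, -2.99440414e-02, -2.13757461e-01],
       [ 2.13660521e-01,  6.43787236e-03, -9.76886757e-01]]), 't': array([-0.01263674,  0.54670167,  0.71934112])}
0.1 [ 0.12100181 -0.53628667  0.24948758] [[ 9.75492606e-01  2.20032216e-01 -2.05627013e-05]
 [ 2.20032058e-01 -9.75491785e-01  1.29239617e-03]
 [ 2.64310048e-04 -1.26524736e-03 -9.99999165e-01]] 0.08550820639556816
```

View pics/scene.png

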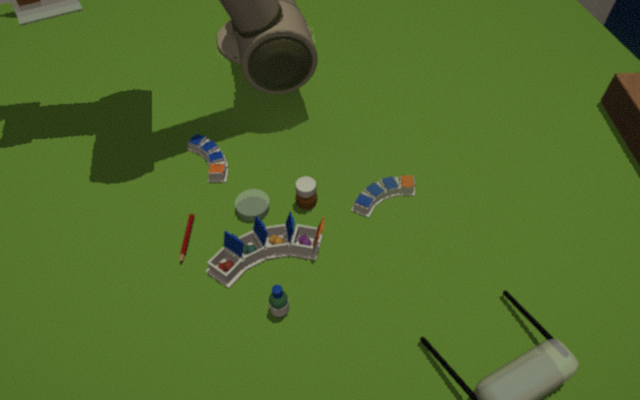

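View pics/top.png

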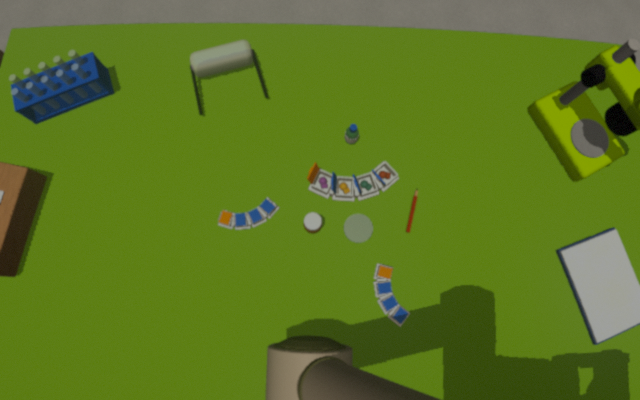

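The open-lidded tray is at about (352,182) in the top view. Its orange lid is at (313,172), the vial at (352,133), the jar at (313,221), the dish at (358,228) and the pencil at (412,211). I'll take enlarged crops.

```bash
python3 - <<'E'
import cv2
a=cv2.imread("pics/top.png")[150:210,295:405];cv2.imwrite("pics/tc.png",cv2.resize(a,None,fx=7,fy=7,interpolation=cv2.INTER_CUBIC))
a=cv2.imread("pics/scene.png")[200:295,200:335];cv2.imwrite("pics/sc.png",cv2.resize(a,None,fx=5.9,fy=5.9,interpolation=cv2.INTER_CUBIC))
E
```

```text
(no output)
```

View pics/tc.png

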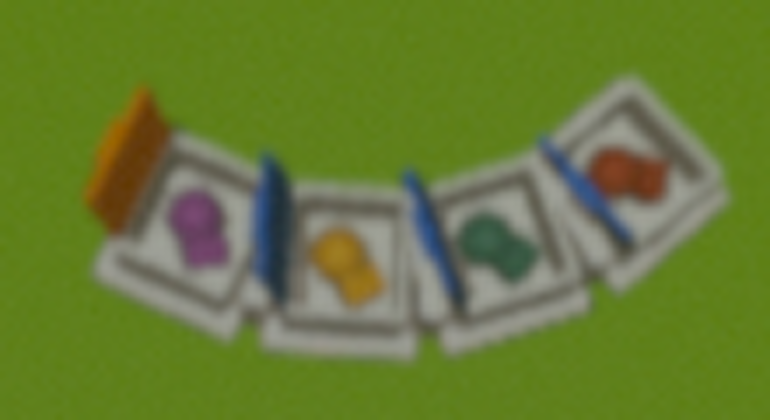

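View pics/sc.png

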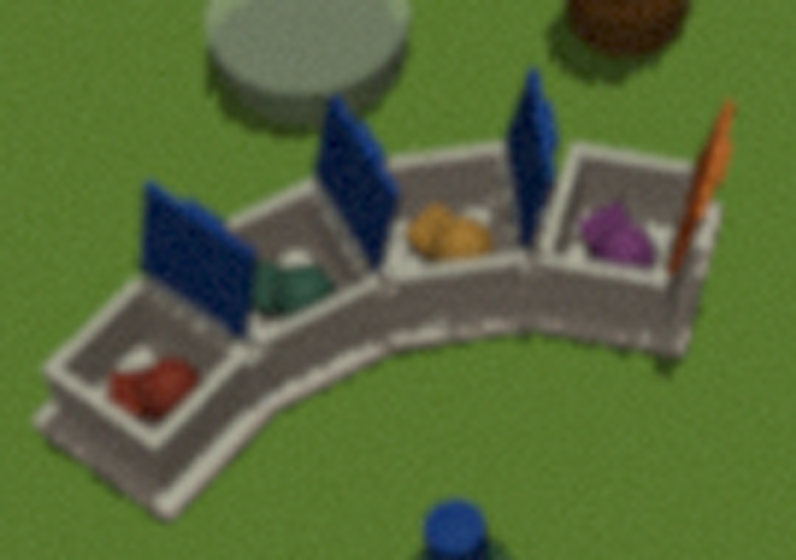

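In the scene crop the well 3 rim corners are near (47,370), (153,443), (245,348) and (140,285). Those of well 0 are near (548,262), (668,283), (720,170) and (575,148).

```bash
cat > fit.py <<'E'
from h import *
f=lambda x,y:((x+.5)/5.9-.5+200,(y+.5)/5.9-.5+200)
g=lambda x,y:((x+.5)/7-.5+295,(y+.5)/7-.5+150)
W=lambda pts:np.array([pixz("scene",f(*p),.028)[:2] for p in pts])
w0=W([(548,262),(668,283),(720,170),(575,148)])
w3=W([(47,370),(153,443),(245,348),(140,285)])
for w in(w0,w3): print(w.round(4),"sides",np.linalg.norm(np.roll(w,-1,0)-w,axis=1).round(4),"c",w.mean(0))
c0,c3=w0.mean(0),w3.mean(0)
print("chord",np.linalg.norm(c3-c0),"exp",.24*np.sin(.5745))
u=(c3-c0)/np.linalg.norm(c3-c0);n=np.array([-u[1],u[0]])
A=(c0+c3)/2+n*.12*np.cos(.5745);yaw=np.arctan2(u[1],u[0])
print("arc centre",A,"yaw",np.degrees(yaw))
im,d=[np.load("top.npz")[k] for k in("im","d")]
im=im[150:210,295:405,::-1];v=cv2.resize(im,None,fx=7,fy=7,interpolation=cv2.INTER_CUBIC)
im2=np.load("scene.npz")["im"][200:295,200:335,::-1];v2=cv2.resize(im2,None,fx=5.9,fy=5.9,interpolation=cv2.INTER_CUBIC)
def proj(n,X):
    c=camera_params(n);return cv2.projectPoints(np.array([X]),cv2.Rodrigues(np.array(c["R"]))[0],np.array(c["t"]),np.array(c["K"]),np.array([c["k1"],0,0,0.]))[0][0,0]
for p in(-.5745,-.1915,.1915,.5745):
    e=np.array([np.cos(yaw+p),np.sin(yaw+p)]);m=np.array([-e[1],e[0]]);ctr=A-.12*m
    print("well",p,ctr)
    q=[np.r_[ctr+a*.018*e+b*.02*m,.028] for a,b in((-1,-1),(1,-1),(1,1),(-1,1))]
    for name,vv,s,o in(("top",v,7,(295,150)),("scene",v2,5.9,(200,200))):
        P=np.array([(proj(name,x)-o+.5)*s-.5 for x in q]).astype(int)
        cv2.polylines(vv,[P],True,(0,0,255),1)
h=max(v.shape[0],0);v=cv2.resize(v,None,fx=.6,fy=.6);v2=cv2.resize(v2,None,fx=.6,fy=.6)
cv2.imwrite("pics/ov.png",np.vstack([np.pad(v,((0,0),(0,20+0),(0,0)))[:,:478],np.pad(v2,((0,0),(0,20),(0,0)))[:,:478]][:2]) if 0 else np.vstack([cv2.copyMakeBorder(x,0,0,0,500-x.shape[1],0) for x in(v,v2)]))
for nm,uv,z in(("top vial cap",(352,128),.065),("top jar",(313,221),.05),("dish",(358,228),.018)):print(nm,pixz("top",uv,z))
E
python3 fit.py
```

```text
[[ 0.6157 -0.0352]
 [ 0.6288 -0.0052]
 [ 0.5958  0.0159]
 [ 0.5803 -0.0215]] sides [0.0327 0.0392 0.0405 0.0379] c [ 0.60515024 -0.0115078 ]
[[ 0.6218 -0.1682]
 [ 0.6492 -0.1431]
 [ 0.6258 -0.1171]
 [ 0.6005 -0.1424]] sides [0.0372 0.0349 0.0357 0.0335] c [ 0.62433352 -0.14269679]
chord 0.13258412358560037 exp 0.13041963037693632
arc centre [ 0.71441757 -0.06252709] yaw -81.6808099942159
well -0.5745 [ 0.60530683 -0.01257866]
well -0.1915 [ 0.59454619 -0.05697274]
well 0.1915 [ 0.60115546 -0.10217168]
well 0.5745 [ 0.62417694 -0.14162593]
top vial cap [ 0.70375174 -0.07104265  0.065     ]
top jar [0.51279921 0.00233126 0.05      ]
dish [ 0.50663002 -0.089442    0.018     ]
```

View pics/ov.png

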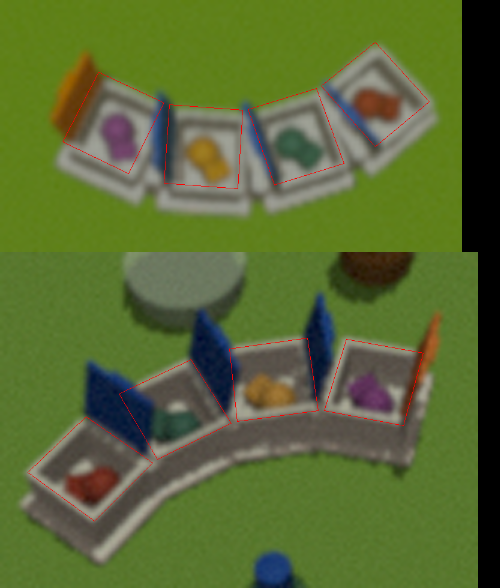

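The fit matches both views: arc centre (0.7144, -0.0625), yaw -81.7°. I'll keep tool x against the heading and the gripper shut. The stroke starts at p = -1.0075, with the TCP at z = 0.0685, so the tip is about 18 mm above the shut lids. Next I compute the transit shift.

```bash
cat > to.py <<'E'
import sys;from h import *
from scipy.spatial.transform import Rotation as Ro
p,z=map(float,sys.argv[1:3]);A=np.array([.7144,-.0625]);yaw=np.radians(-81.68)
s=observe();R=np.array(s["tool_rot"]);P=np.array(s["position"])
a=yaw+p;e=np.array([np.cos(a),np.sin(a),0]);m=np.array([-e[1],e[0],0])
T=np.r_[A,z]-.12*m
Rt=np.c_[-e,m,[0,0,-1]]
print("target",T,"shift/0.5",(R.T@(T-P)/.5).round(4),"turn/pi",(Ro.from_matrix(R.T@Rt).as_rotvec()/np.pi).round(4),"t",s["time_s"],"F",s["ft_force"],"w",s["grip_width"])
E
python3 to.py -1.0075 .25
python3 -c "
import numpy as np
for k in range(1,11):t=.03*k;print(k,round(-.24*np.sin(t),4),round(.24*(1-np.cos(t)),4),round(-t/np.pi,4))"
```

```text
target [0.63631584 0.02862005 0.25      ] shift/0.5 [ 1.254e+00 -8.754e-01  4.000e-04] turn/pi [-0.0004 -0.0002 -0.1549] t 0.1 F [-0.03013299  0.09692574  0.16572027] w 0.08550820639556816
1 -0.0072 0.0001 -0.0095
2 -0.0144 0.0004 -0.0191
3 -0.0216 0.001 -0.0286
4 -0.0287 0.0017 -0.0382
5 -0.0359 0.0027 -0.0477
6 -0.043 0.0039 -0.0573
7 -0.05 0.0053 -0.0668
8 -0.057 0.0069 -0.0764
9 -0.064 0.0087 -0.0859
10 -0.0709 0.0107 -0.0955
```

```bash
python3 -m handwheel '[[[0.07,-0.05,0],[0,0,0]],[[0.14,-0.1,0],[0,0,0]],[[0.21,-0.15,0],[0,0,0]],[[0.28,-0.2,0],[0,0,0]],[[0.35,-0.245,0],[0,0,0]],[[0.42,-0.295,0],[0,0,0]],[[0.49,-0.345,0],[0,0,0]],[[0.56,-0.39,0],[0,0,0]],[[0.63,-0.44,0],[0,0,0]],[[0.63,-0.44,0],[0,0,0]]]' 0 && python3 to.py -1.0075 .25
```

```text
time_s: 1.1
position: [0.3819, -0.2492, 0.2499]
tool_rot: [[0.974, 0.225, 0.0], [0.225, -0.974, 0.001], [0.001, -0.001, -1.0]]
ft_force: [-1.2, -1.6, 0.1]
grip_width: 0.0001
gripper_force: 0.0
target [0.63631584 0.02862005 0.25      ] shift/0.5 [ 6.209e-01 -4.267e-01  6.000e-04] turn/pi [-0.0003 -0.0002 -0.1532] t 1.1 F [-1.19544007 -1.64779851  0.09767543] w 6.058621318427219e-05
```

```bash
python3 -m handwheel '[[[0.07,-0.05,0],[0,0,-0.02]],[[0.14,-0.1,0],[0,0,-0.04]],[[0.21,-0.15,0],[0,0,-0.06]],[[0.28,-0.195,0],[0,0,-0.08]],[[0.35,-0.24,0],[0,0,-0.1]],[[0.42,-0.29,0],[0,0,-0.12]],[[0.49,-0.335,0],[0,0,-0.14]],[[0.56,-0.385,0],[0,0,-0.153]],[[0.621,-0.427,0],[0,0,-0.153]],[[0.621,-0.427,0],[0,0,-0.153]]]' && python3 -m handwheel '[[[0,0,0],[0,0,0]],[[0,0,0],[0,0,0]]]' && python3 to.py -1.0075 .0685
```

```text
time_s: 2.1
position: [0.6375, 0.0263, 0.2486]
tool_rot: [[0.761, 0.649, -0.001], [0.649, -0.761, 0.001], [-0.0, -0.001, -1.0]]
ft_force: [-0.4, -0.2, -1.0]
grip_width: 0.0003
gripper_force: 0.0
time_s: 2.3
position: [0.6353, 0.0227, 0.2499]
tool_rot: [[0.764, 0.645, -0.001], [0.645, -0.764, -0.0], [-0.001, -0.0, -1.0]]
ft_force: [0.1, -0.1, 0.0]
grip_width: -0.0002
gripper_force: 0.0
target [0.63631584 0.02862005 0.0685    ] shift/0.5 [ 0.0093 -0.0076  0.3628] turn/pi [-0.0001  0.0002 -0.0023] t 2.3 F [ 0.14964815 -0.0531237   0.02088661] w -0.0002272594016135234
```

```bash
python3 -m handwheel '[[[0.009,-0.008,0.04],[0,0,-0.002]],[[0.009,-0.008,0.09],[0,0,-0.002]],[[0.009,-0.008,0.14],[0,0,-0.002]],[[0.009,-0.008,0.19],[0,0,-0.002]],[[0.009,-0.008,0.24],[0,0,-0.002]],[[0.009,-0.008,0.28],[0,0,-0.002]],[[0.009,-0.008,0.32],[0,0,-0.002]],[[0.009,-0.008,0.35],[0,0,-0.002]],[[0.009,-0.008,0.363],[0,0,-0.002]],[[0.009,-0.008,0.363],[0,0,-0.002]]]' && python3 -m handwheel '[[[0,0,0],[0,0,0]],[[0,0,0],[0,0,0]]]' && python3 to.py -1.0075 .0685
python3 - <<'E'
from h import *
im,_=get_image("scene");a=im[150:310,180:400,::-1];cv2.imwrite("pics/s2.png",cv2.resize(a,None,fx=3.6,fy=3.6,interpolation=cv2.INTER_CUBIC))
E
```

```text
time_s: 3.3
position: [0.6362, 0.029, 0.0683]
tool_rot: [[0.76, 0.65, -0.001], [0.65, -0.76, 0.0], [-0.001, -0.001, -1.0]]
ft_force: [0.1, -0.5, 0.0]
grip_width: -0.0003
gripper_force: 0.0
time_s: 3.5
position: [0.637, 0.0297, 0.0696]
tool_rot: [[0.759, 0.651, 0.002], [0.651, -0.759, -0.0], [0.001, 0.001, -1.0]]
ft_force: [-0.2, -0.3, 0.2]
grip_width: 0.0
gripper_force: 0.0
target [0.63631584 0.02862005 0.0685    ] shift/0.5 [-0.0024  0.0007  0.0023] turn/pi [ 0.0004 -0.0004  0.    ] t 3.5 F [-0.15055868 -0.25250897  0.15613332] w 9.618251764568976e-06
```

View pics/s2.png

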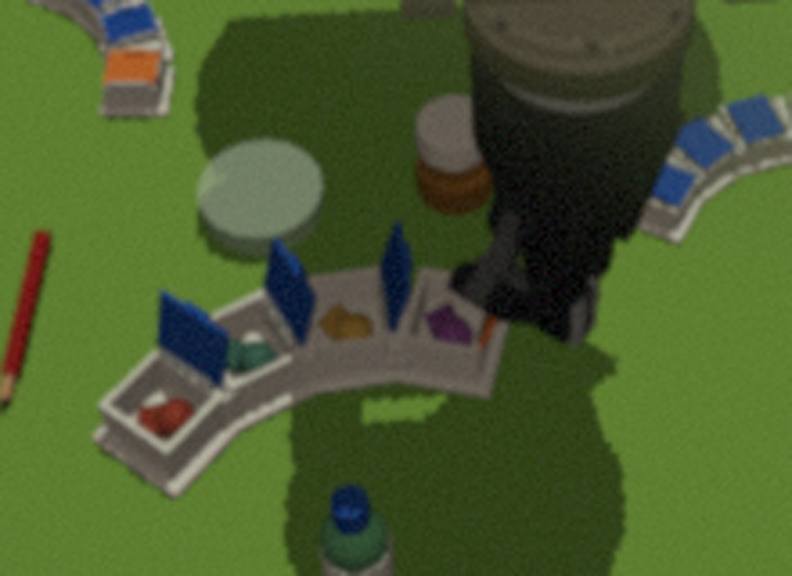

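The finger tip is at about (570,335) in this crop, behind the orange lid. A grey part of the gripper shows at (470,275), so I'll check its height from depth.

```bash
python3 - <<'E'
from h import *
_,d=get_image("scene");s=observe();R=np.array(s["tool_rot"]);P=np.array(s["position"])
for x,y in((465,275),(480,285),(500,240),(500,280),(530,290),(550,310),(570,330),(575,338),(590,300),(600,270)):
    u,v=180+x/3.6,150+y/3.6;w=pix2w("scene",(u,v),d[int(v+.5),int(u+.5)]);print((x,y),w.round(3),(R.T@(w-P)).round(3))
E
```

```text
(465, 275) [ 0.671 -0.017  0.144] [-0.005  0.057 -0.075]
(480, 285) [ 0.677 -0.012  0.145] [ 0.003  0.058 -0.076]
(500, 240) [ 0.666 -0.002  0.155] [ 0.001  0.043 -0.086]
(500, 280) [ 0.674 -0.004  0.142] [ 0.006  0.05  -0.072]
(530, 290) [0.669 0.008 0.126] [ 0.011  0.038 -0.057]
(550, 310) [0.665 0.017 0.103] [ 0.013  0.027 -0.034]
(570, 330) [0.648 0.03  0.061] [0.009 0.007 0.008]
(575, 338) [0.651 0.032 0.059] [0.012 0.008 0.01 ]
(590, 300) [0.647 0.039 0.079] [ 0.013 -0.    -0.01 ]
(600, 270) [0.645 0.043 0.096] [ 0.014 -0.005 -0.026]
```

The knuckle is 144 mm up, well clear, and the tip height is as expected. Starting the stroke.

```bash
python3 -m handwheel '[[[-0.0072,0.0001,0],[0,0,-0.0095]],[[-0.0144,0.0004,0],[0,0,-0.0191]],[[-0.0216,0.001,0],[0,0,-0.0286]],[[-0.0287,0.0017,0],[0,0,-0.0382]],[[-0.0359,0.0027,0],[0,0,-0.0477]],[[-0.043,0.0039,0],[0,0,-0.0573]],[[-0.05,0.0053,0],[0,0,-0.0668]],[[-0.057,0.0069,0],[0,0,-0.0764]],[[-0.064,0.0087,0],[0,0,-0.0859]],[[-0.0709,0.0107,0],[0,0,-0.0955]]]' && python3 to.py -0.7075 .0685
```

```text
time_s: 4.6
position: [0.6133, 0.0027, 0.069]
tool_rot: [[0.532, 0.847, 0.001], [0.847, -0.532, -0.0], [0.0, 0.001, -1.0]]
ft_force: [-0.1, 0.7, -0.3]
grip_width: -0.0001
gripper_force: 0.0
target [0.61287553 0.00147486 0.0685    ] shift/0.5 [-0.0025  0.0006  0.0009] turn/pi [ 0.0002 -0.0001  0.0005] t 4.6 F [-0.10563683  0.66638955 -0.3124024 ] w -6.630173232671807e-05
```

```bash
python3 -m handwheel '[[[-0.0072,0.0001,0],[0,0,-0.0095]],[[-0.0144,0.0004,0],[0,0,-0.0191]],[[-0.0216,0.001,0],[0,0,-0.0286]],[[-0.0287,0.0017,0],[0,0,-0.0382]],[[-0.0359,0.0027,0],[0,0,-0.0477]],[[-0.043,0.0039,0],[0,0,-0.0573]],[[-0.05,0.0053,0],[0,0,-0.0668]],[[-0.057,0.0069,0],[0,0,-0.0764]],[[-0.064,0.0087,0],[0,0,-0.0859]],[[-0.0709,0.0107,0],[0,0,-0.0955]]]' && python3 to.py -0.4075 .0685
python3 - <<'E'
from h import *
im,_=get_image("scene");a=im[170:310,190:350,::-1];cv2.imwrite("pics/s3.png",cv2.resize(a,None,fx=4,fy=4,interpolation=cv2.INTER_CUBIC))
E
```

```text
time_s: 5.6
position: [0.599, -0.0302, 0.069]
tool_rot: [[0.258, 0.966, 0.001], [0.966, -0.258, -0.0], [0.0, 0.001, -1.0]]
ft_force: [0.0, 0.3, -0.1]
grip_width: 0.0001
gripper_force: 0.0
target [ 0.59850411 -0.03138501  0.0685    ] shift/0.5 [-0.0026 -0.0003  0.001 ] turn/pi [ 0.0003 -0.      0.0005] t 5.6 F [ 0.0467759   0.3227985  -0.06383076] w 9.314328038512176e-05
```

View pics/s3.png

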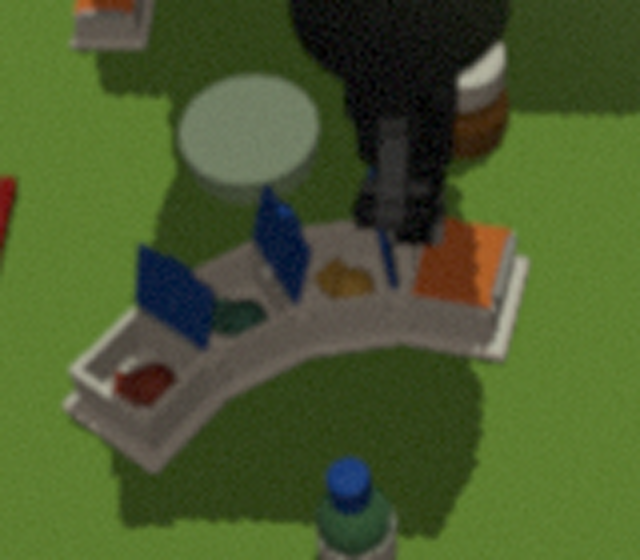

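The orange lid is shut at (460,265) and the finger is just reaching lid 1. Continuing the stroke.

```bash
python3 -m handwheel '[[[-0.0072,0.0001,0],[0,0,-0.0095]],[[-0.0144,0.0004,0],[0,0,-0.0191]],[[-0.0216,0.001,0],[0,0,-0.0286]],[[-0.0287,0.0017,0],[0,0,-0.0382]],[[-0.0359,0.0027,0],[0,0,-0.0477]],[[-0.043,0.0039,0],[0,0,-0.0573]],[[-0.05,0.0053,0],[0,0,-0.0668]],[[-0.057,0.0069,0],[0,0,-0.0764]],[[-0.064,0.0087,0],[0,0,-0.0859]],[[-0.0709,0.0107,0],[0,0,-0.0955]]]' && python3 to.py -0.1075 .0685
```

```text
time_s: 6.65
position: [0.595, -0.0657, 0.0689]
tool_rot: [[-0.039, 0.999, 0.001], [0.999, 0.039, -0.0], [-0.0, 0.001, -1.0]]
ft_force: [-1.0, -0.1, -0.5]
grip_width: -0.0002
gripper_force: 0.0
target [ 0.59448532 -0.06702429  0.0685    ] shift/0.5 [-0.0026 -0.0011  0.0007] turn/pi [0.0002 0.     0.0003] t 6.65 F [-0.95912023 -0.06840546 -0.4848157 ] w -0.00021714997720589165
```

```bash
python3 -m handwheel '[[[-0.0072,0.0001,0],[0,0,-0.0095]],[[-0.0144,0.0004,0],[0,0,-0.0191]],[[-0.0216,0.001,0],[0,0,-0.0286]],[[-0.0287,0.0017,0],[0,0,-0.0382]],[[-0.0359,0.0027,0],[0,0,-0.0477]],[[-0.043,0.0039,0],[0,0,-0.0573]],[[-0.05,0.0053,0],[0,0,-0.0668]],[[-0.057,0.0069,0],[0,0,-0.0764]],[[-0.064,0.0087,0],[0,0,-0.0859]],[[-0.0709,0.0107,0],[0,0,-0.0955]]]' && python3 to.py 0.1925 .0685
```

```text
time_s: 7.65
position: [0.6017, -0.101, 0.0689]
tool_rot: [[-0.332, 0.943, 0.001], [0.943, 0.332, -0.0], [-0.0, 0.0, -1.0]]
ft_force: [0.2, 0.3, -0.3]
grip_width: -0.0003
gripper_force: 0.0
target [ 0.60117815 -0.10225944  0.0685    ] shift/0.5 [-0.0021 -0.0019  0.0008] turn/pi [0.0002 0.0001 0.0003] t 7.65 F [ 0.15348517  0.27473496 -0.2980139 ] w -0.00034468049631875225
```

```bash
python3 -m handwheel '[[[-0.0072,0.0001,0],[0,0,-0.0095]],[[-0.0144,0.0004,0],[0,0,-0.0191]],[[-0.0216,0.001,0],[0,0,-0.0286]],[[-0.0287,0.0017,0],[0,0,-0.0382]],[[-0.0359,0.0027,0],[0,0,-0.0477]],[[-0.043,0.0039,0],[0,0,-0.0573]],[[-0.05,0.0053,0],[0,0,-0.0668]],[[-0.057,0.0069,0],[0,0,-0.0764]],[[-0.064,0.0087,0],[0,0,-0.0859]],[[-0.0709,0.0107,0],[0,0,-0.0955]]]' && python3 to.py 0.4925 .0685
```

```text
time_s: 8.65
position: [0.6186, -0.1326, 0.0689]
tool_rot: [[-0.596, 0.803, 0.001], [0.803, 0.596, -0.0], [-0.001, 0.0, -1.0]]
ft_force: [0.4, 0.2, -0.3]
grip_width: 0.0005
gripper_force: 0.0
target [ 0.61798475 -0.13394298  0.0685    ] shift/0.5 [-0.0014 -0.0025  0.0008] turn/pi [0.0001 0.0002 0.0003] t 8.65 F [ 0.35327181  0.23215049 -0.25926817] w 0.00045977300786362454
```

```bash
python3 -m handwheel '[[[-0.0072,0.0001,0],[0,0,-0.0095]],[[-0.0144,0.0004,0],[0,0,-0.0191]],[[-0.0216,0.001,0],[0,0,-0.0286]],[[-0.0287,0.0017,0],[0,0,-0.0382]],[[-0.0359,0.0027,0],[0,0,-0.0477]],[[-0.043,0.0039,0],[0,0,-0.0573]],[[-0.05,0.0053,0],[0,0,-0.0668]],[[-0.057,0.0069,0],[0,0,-0.0764]],[[-0.064,0.0087,0],[0,0,-0.0859]],[[-0.0709,0.0107,0],[0,0,-0.0955]]]' && python3 to.py 0.7925 .0685
python3 - <<'E'
from h import *
im,_=get_image("scene");a=im[170:310,170:350,::-1];cv2.imwrite("pics/s4.png",cv2.resize(a,None,fx=4,fy=4,interpolation=cv2.INTER_CUBIC))
E
```

```text
time_s: 9.65
position: [0.644, -0.1578, 0.0688]
tool_rot: [[-0.807, 0.591, 0.0], [0.591, 0.807, -0.0], [-0.0, 0.0, -1.0]]
ft_force: [-0.6, 1.2, 0.1]
grip_width: -0.0002
gripper_force: 0.0
target [ 0.64340384 -0.15924474  0.0685    ] shift/0.5 [-0.0007 -0.003   0.0007] turn/pi [0.     0.0001 0.0004] t 9.65 F [-0.57567517  1.19020664  0.05444105] w -0.00024031221573764483
```

View pics/s4.png

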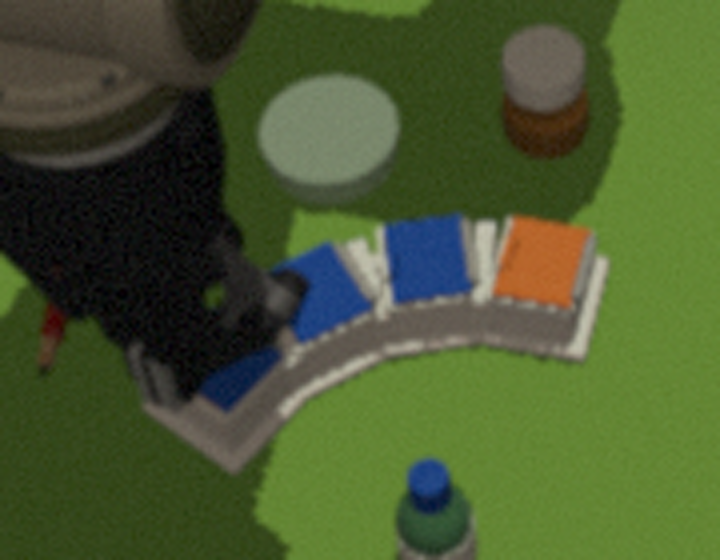

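Lids 0 to 2 are shut and lid 3 looks down at (240,380). I'll go a bit further along the row, pause, then lift.

```bash
python3 -m handwheel '[[[-0.007,0,0],[0,0,-0.009]],[[-0.014,0,0],[0,0,-0.019]],[[-0.022,0.001,0],[0,0,-0.028]],[[-0.029,0.002,0],[0,0,-0.038]],[[-0.036,0.003,0],[0,0,-0.048]],[[-0.036,0.003,0],[0,0,-0.048]],[[-0.036,0.003,0],[0,0,-0.048]],[[-0.036,0.003,0],[0,0,-0.048]]]' && python3 -m handwheel '[[[0,0,-0.02],[0,0,0]],[[0,0,-0.06],[0,0,0]],[[0,0,-0.11],[0,0,0]],[[0,0,-0.16],[0,0,0]],[[0,0,-0.21],[0,0,0]],[[0,0,-0.26],[0,0,0]],[[0,0,-0.3],[0,0,0]],[[0,0,-0.3],[0,0,0]],[[0,0,-0.3],[0,0,0]]]' && python3 -m handwheel '[[[0.1,0,0],[0,0,0]],[[0.2,0,0],[0,0,0]],[[0.3,0,0],[0,0,0]],[[0.3,0,0],[0,0,0]],[[0.3,0,0],[0,0,0]]]'
python3 - <<'E'
from h import *
im,_=get_image("top");a=im[110:250,285:435,::-1];b=get_image("scene")[0][170:310,170:350,::-1]
cv2.imwrite("pics/s5.png",cv2.resize(np.hstack([a,b]),None,fx=2.4,fy=2.4,interpolation=cv2.INTER_CUBIC))
E
```

```text
time_s: 10.5
position: [0.6591, -0.1672, 0.0686]
tool_rot: [[-0.886, 0.464, -0.0], [0.464, 0.886, 0.0], [0.0, 0.0, -1.0]]
ft_force: [-1.3, -0.8, 0.2]
grip_width: -0.0001
gripper_force: 0.0
time_s: 11.4
position: [0.6589, -0.1672, 0.2185]
tool_rot: [[-0.886, 0.464, 0.0], [0.464, 0.886, -0.0], [-0.0, 0.0, -1.0]]
ft_force: [-0.3, -0.7, -0.9]
grip_width: 0.0
gripper_force: 0.0
time_s: 11.9
position: [0.5255, -0.0973, 0.2181]
tool_rot: [[-0.886, 0.463, -0.001], [0.463, 0.886, 0.0], [0.001, -0.0, -1.0]]
ft_force: [0.3, 0.3, 1.0]
grip_width: 0.0002
gripper_force: 0.0
```

View pics/s5.png

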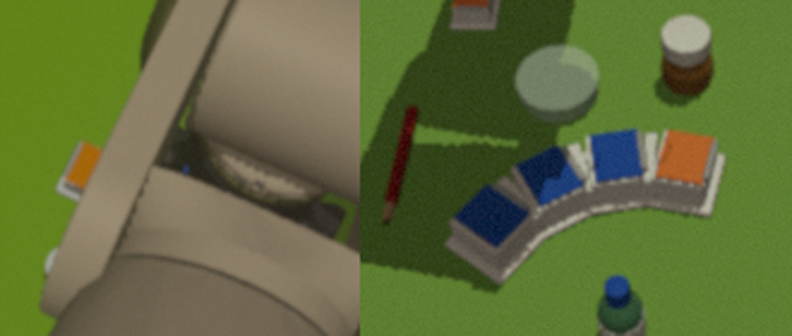

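All four lids lie shut in the scene view, from the orange one at (687,157) to the last at (490,215). The bystanders stand where they were and the arm is clear.

```bash
python3 -c "from rig import *;print(close_job())"
```

```text
the job is handed in; nothing more can be done
None
```

I shut all four lids in order with one low stroke (about 36 mm/s). In the last picture the tray and the things around it look undisturbed. The job is handed in, but no verdict came back.

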